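Raise the test console's pressure by four clicks

ROBOT

A 7-joint arm with a two-finger parallel gripper is mounted at the origin on the work surface. World frame = base frame: x ahead of the robot, y to its left, z up, the work surface at z = 0. Lengths are in m, angles in rad, forces in N, time in s.
With the tool pointing down it reaches from about 0.4 to 0.85 m from the base axis. Payload 6.9 kg.
Tool frame: the origin (TCP) lies at the very end of the fingers, on their centre line; the grasp point (between the pads) lies 19 mm behind it; z points along the fingers, y is the line along which they close (so a half turn about z gives the same grasp; the last joint's range is limited). The gripper opens to 85 mm and grips with 20 to 120 N. Pads are 22 mm wide; open, the fingers measure 114 mm over their backs; the gripper's body (76 mm by 85 mm) begins 54 mm behind the grasp point. The pads swing forward as they close: fully open they stand 13 mm farther back than shut.
Start: joints at [1.256, 0.507, -0.238, 1.5, 0.126, 1.149, -0.155], TCP at [0.255, -0.571, 0.231] pointing down, gripper open.
Joint ranges: [-3.08, 3.08], [-0.24, 2.05], [-1.43, 1.35], [0, 2.5], [-1.52, 4.66], [0.17, 1.96], [-2.89, 2.89]. Speed limits (rad/s): [2.39, 2.39, 3.14, 3.14, 3.14, 3.14, 3.14].

INTERFACE

Orientations are given as a 3x3 rotation matrix whose columns are the frame's x, y, z axes.
In Python, from plant import telemetry, camera, camera_info, env gives the robot as it stands.
- The arm moves only by the tool arm_command, never from a script. Its argument "series" is a list of rows, each an object with "xyz": the shift along the tool's x, y, z in m, a list of three; "angular": the turn, a rotation vector about the tool's x, y, z in rad, a list of three; "jaw": the opening in per cent of the stroke, from 0 (shut) to 100 (fully open). In form: [{"xyz": [dx, dy, dz], "angular": [ax, ay, az], "jaw": jaw}, ...]. A call has 1 to 10 rows; each row is the pose to reach, as a shift and turn from the pose commanded when the call began, along the tool's axes at that moment; what a row does not reach only later rows make up. A row lasts 1/8 s, in which the tool goes at most 62.5 mm and 10.7 degrees, less where a joint would pass 70% of its speed; a pose out of reach is approached as far as the arm can. A call with a gripper value outside its range is refused whole. The fingers move at their own pace and stop on an object; "grip_force" is the grip in N (left out, the last holds). Time passes only in rows, so rows that repeat a pose let the fingers close. It gives the time, the measured TCP pose, the force, the opening and the grip force at its end, in the units of the state.
- telemetry.state(): the state, without advancing time (a new reading comes with each control period).
- camera(name): name is "scene" or "top"; returns the picture (384x512x3 uint8, red, green, blue); there is no depth.
- camera_info(name): a dict with "fovy" (degrees; the focal length in pixels is half the picture's height over the tangent of half this angle, whatever the lens; pixels are square), "cx", "cy" (the principal point, pixels), "origin" and "attitude" of the camera in the world. Camera axes: x right, y up, looking along -z (the intrinsics and any distortion apply to the point x, -y, -z); pixel columns grow to the right and rows downward; lengths in m; the calibration is good to about 2 mm. A picture is of the moment at which its call begins. camera_info takes no time and is no camera call.
- env.job_done(): hands the job in; it is judged then, once.
The state is a dict: "time": time; "joints": joint angles; "dq": joint speeds; "joint_efforts": joint torques, N m; "tool_pos": TCP position; "ee_rot": TCP orientation; "ft_force": force on the tool from outside, world axes, zero at the start; "wrist_torque": the same for the moment, N m; "grip_width": finger opening in m; "gripper_force": force on a finger pad.
Only numpy, scipy, OpenCV 4.12 (cv2) and the standard library are available. Lean on these libraries where they do the work, as an engineer would, in place of code of your own. Each camera call takes 0.05 s, during which the arm holds its last target. There are 200 camera calls.

TASK

On the regulator test console, gently push the big black click-stop dial round clockwise (seen from above) with a fingertip in its finger notch, exactly four clicks on from where it stands, and leave it resting in that click. Then press the green button fully down with a fingertip to confirm the setting, and let it come back up; do not press it at any other setting. Grip nothing, leave the loose things around the console where they are.

Things in the scene. Friction and masses are not known exactly. Their poses are not given: they have to be found in the camera images.
- console: Grey test console, a box 190 (its x) x 280 (its y) x 80 mm high with a light grey top plate, standing fixed on the table; origin at the centre of its underside, z up. The dial is on the +y part of its top, the green button on the -y part.
- dial_axis (a point): Point on the dial's vertical axis, level with the console's top (80 mm above the table), 55 mm from the console's centre along console +y. The dial is a black disc 120 mm wide, its underside 2 mm and its top 24 mm above the console's top (104 mm above the table).
- finger_notch (a point): Middle of the dial's one finger notch, 50 mm from the dial's axis, 93 mm above the table; turns with the dial. The notch is cut through the rim, open outwards and upwards and down to the console's top, about 45 mm wide, inner wall 41 mm from the axis, with flat, roughly radial side walls to push. An orange line on the dial's silver top points at it.
- dial (a joint): Dial angle, rad, growing clockwise from above: 0 at the first (thinnest) of ten black ticks, notch towards console -y, then by -x to +y. Click stops at the ticks, every 0.349 rad (20 degrees); starts in one of the first four. It resists (peak about 5 N at the notch) until half way, then snaps into the next stop; let go, it settles in the nearest. End stops lie just past the first and last tick.
- button_top (a point): Centre of the top of the round green button, 30 mm in diameter, in a black ring 46 mm wide; about 102 mm above the table when up, at (-40, -100) mm from the console's centre in console x, y.
- button (a joint): Travel of the button in m: 0 up, 0.006 fully down (about 5 N); it springs back.
- fitting: Small brass fitting, 24 mm wide and 30 mm high, standing loose on the console's top behind the button, about (62, -100) mm from the console's centre in console x, y; origin at its underside.
- jar: White grease jar, 48 mm wide and 55 mm high, on the table behind the console (console +x); origin at its underside.
- screwdriver: Yellow-handled screwdriver 200 mm long, lying on the table beside the console (console +y side); origin at the middle of its length.
- wrench: Steel wrench 180 mm long, lying on the table beside the console (console -y side); origin at the middle of its length.
- spool: Black spool, 76 mm wide and 42 mm high, on the table beyond the screwdriver; origin at its underside.
- regulator: Black and steel diving regulator body, about 66 mm wide and 33 mm high, on the table behind the console; origin at its underside.
- parts_bin: Open blue parts bin, 150 x 100 x 70 mm, on the table beyond the wrench; origin at its underside.

How it is judged:
By the outcome, as a careful person would: the job done as asked, in the order asked, and still so for the second after the job is handed in, with the robot touching nothing.
It also fails if it takes over 66 s, if anything falls off the work surface, if the arm or the gripper's body presses on something with over 40 N, if the wrist force passes 120 N, or if a joint passes its speed limit or range.

## Working session

There is one attempt and no reset: what is moved stays moved. The work goes in short steps, Python scripts to look and compute and a tool call to move; the robot and the scene stay as the last step left them, time stands still between calls to the robot, and variables do not carry over. Pictures are saved under pics/ and viewed, at most 10 in all, crops included, and the job is handed in when it is done.

Besides the shell and the picture viewer there is one more tool, called as name(argument=value, ...), one argument or row to a line, values as JSON. arm_command: Moves the arm, as the interface text tells. Its arguments: {"type":"object","properties":{"series":{"type":"array","items":{"type":"object","properties":{"xyz":{"type":"array","items":{"type":"number"}},"angular":{"type":"array","items":{"type":"number"}},"jaw":{"type":"number"}}}},"grip_force":{"type":"number"}},"required":["series"]}

```bash
mkdir -p pics; ls
python3 - <<'E'
from plant import telemetry, camera, camera_info, env
import cv2
for n in("scene","top"):
    cv2.imwrite(f"pics/{n}0.png",camera(n)[:,:,::-1]); print(n,camera_info(n))
s=telemetry.state(); print(s)
E
```

```text
pics
scene {'fovy': 52.757285240007455, 'cx': 256.9001892818583, 'cy': 195.96406437594874, 'origin': array([1.11223874, 0.24472045, 0.92447007]), 'attitude': array([[-0.43019564, -0.76773733,  0.47488009],
       [ 0.9026898 , -0.37114772,  0.21771655],
       [ 0.00910154,  0.52233013,  0.85269479]])}
top {'fovy': 48.515349561382905, 'cx': 249.35462521335626, 'cy': 190.9431661004332, 'origin': array([0.52891292, 0.03115341, 1.30556697]), 'attitude': array([[-0.00593409,  0.99695653, -0.07773326],
       [-0.99996473, -0.00545399,  0.00638714],
       [ 0.00594374,  0.07776842,  0.99695373]])}
{'time': 0.1, 'joints': array([ 1.25650482,  0.50824394, -0.23751662,  1.50100112,  0.12571173,
        1.14887906, -0.15476151]), 'dq': array([ 4.27500816e-04, -2.34358899e-03, -7.53658166e-04, -3.77562228e-03,
       -7.36946880e-05,  2.17184532e-03,  5.36960229e-04]), 'joint_efforts': array([-5.06984215e-03, -6.21837330e+01, -2.19459727e+00, -2.50205433e+01,
        1.25889725e-02,  7.87433179e-03,  4.47151513e-05]), 'tool_pos': array([ 0.25448127, -0.5703789 ,  0.23053313]), 'ee_rot': array([[ 9.13158277e-01,  4.07604609e-01, -6.66633011e-04],
       [ 4.07605152e-01, -9.13157217e-01,  1.39191970e-03],
       [-4.13878608e-05, -1.54276604e-03, -9.99998809e-01]]), 'ft_force': array([-0.93172   , -0.14192129,  0.91621627]), 'wrist_torque': array([0.00345116, 0.03293168, 0.01694119]), 'gripper_force': 0.0, 'grip_width': 0.08529976524450548}
```

View pics/top0.png

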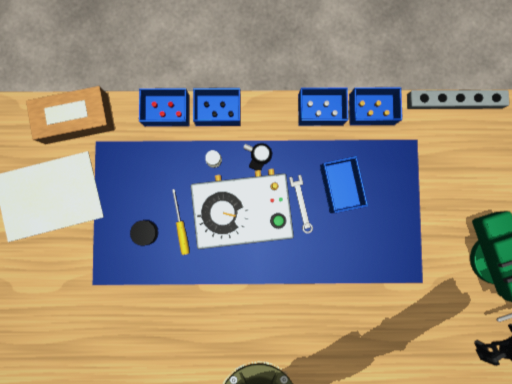

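View pics/scene0.png

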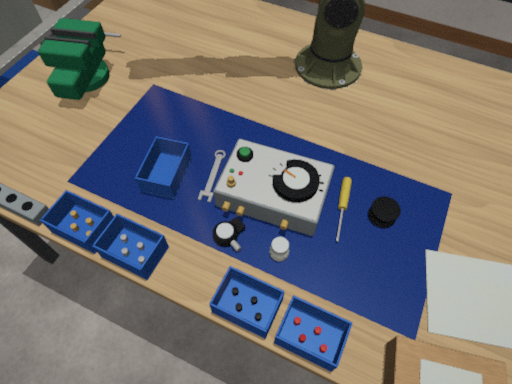

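The top view shows the console at about (242,211), the dial at (221,213) and the green button at (278,220). In the scene view the dial is at (296,180) and the button at (245,153). I'll zoom in on both.

```bash
python3 - <<'E'
import cv2,numpy as np
a=cv2.imread("pics/top0.png")[165:260,180:305]; b=cv2.imread("pics/scene0.png")[130:240,205:345]
a=cv2.resize(a,None,fx=5.6,fy=5.6,interpolation=cv2.INTER_CUBIC)
cv2.imwrite("pics/c1.png",a)
b=cv2.resize(b,None,fx=5,fy=5,interpolation=cv2.INTER_CUBIC);cv2.imwrite("pics/c2.png",b)
E
cat > h.py <<'E'
import numpy as np,cv2
from plant import camera_info
def ray(n,u,v):
    i=camera_info(n); f=192/np.tan(np.radians(i['fovy']/2))
    return i['origin'],i['attitude']@np.array([(u-i['cx'])/f,-(v-i['cy'])/f,-1])
def onz(n,u,v,z):
    o,d=ray(n,u,v); return (o+d*(z-o[2])/d[2])[:2]
def proj(n,p):
    i=camera_info(n); f=192/np.tan(np.radians(i['fovy']/2))
    c=i['attitude'].T@(np.asarray(p)-i['origin']); return i['cx']-f*c[0]/c[2], i['cy']+f*c[1]/c[2]
E
python3 - <<'E'
import cv2,numpy as np
from h import *
for n in("top","scene"):
    im=cv2.imread(f"pics/{n}0.png"); h=cv2.cvtColor(im,cv2.COLOR_BGR2HSV)
    box=(slice(165,260),slice(180,305)) if n=="top" else (slice(130,240),slice(205,345))
    off=np.array([box[1].start,box[0].start])
    H=h[box]
    def blobs(m,name,z,amin=5):
        k,l,st,c=cv2.connectedComponentsWithStats(m.astype(np.uint8))
        for i in range(1,k):
            if st[i,4]>=amin: u,v=c[i]+off; print(n,name,st[i,4],np.round([u,v],1),np.round(onz(n,u,v,z),4))
    blobs((H[...,0]>45)&(H[...,0]<80)&(H[...,1]>120)&(H[...,2]>50),"green",.102,15)
    blobs((H[...,0]>8)&(H[...,0]<22)&(H[...,1]>110)&(H[...,2]>150),"orange",.104,4)
    blobs((H[...,2]<60)&(H[...,1]<140),"black",.104,60)
    m=((H[...,1]<60)&(H[...,2]>120)).astype(np.uint8)
    c=max(cv2.findContours(m,0,2)[0],key=cv2.contourArea)
    r=cv2.boxPoints(cv2.minAreaRect(c))+off
    print(n,"plate",[(np.round(p,1),np.round(onz(n,*p,.08),4)) for p in r])
E
```

```text
top green 91 [278.  220.3] [ 0.5394 -0.0568]
top orange 11 [259.3 172.6] [ 0.6746 -0.005 ]
top orange 5 [269.2 172. ] [ 0.6762 -0.0332]
top orange 10 [272.4 171.5] [ 0.6776 -0.0423]
top orange 6 [255.8 172.8] [0.6741 0.0048]
top orange 7 [215.7 177.6] [0.6611 0.1186]
top orange 10 [219.2 177.4] [0.6616 0.1087]
top orange 14 [273.7 186.7] [ 0.6342 -0.0456]
top orange 15 [229.3 214.3] [0.557  0.0802]
top plate [(array([189.8, 183.8]), array([0.6461, 0.195 ])), (array([285.7, 172.9]), array([ 0.6762, -0.0821])), (array([293. , 237.8]), array([ 0.4893, -0.1009])), (array([197.2, 248.7]), array([0.4601, 0.173 ]))]
scene green 88 [244.5 151.8] [ 0.5434 -0.0549]
scene orange 16 [289.  172.9] [0.5561 0.0798]
scene orange 16 [230.2 178.1] [ 0.6366 -0.0493]
scene orange 12 [230.5 183.3] [ 0.6505 -0.0412]
scene orange 30 [225.8 204.6] [ 0.7108 -0.0227]
scene orange 33 [240.1 209.2] [0.7072 0.0147]
scene orange 32 [284.  222.9] [0.6952 0.1259]
scene black 92 [244.7 156.9] [ 0.5597 -0.0461]
scene black 892 [296.9 183.2] [0.5767 0.1102]
scene black 248 [231.3 229.2] [0.7646 0.0205]
scene plate [(array([213.2, 191.8]), array([ 0.6794, -0.0776])), (array([230.6, 133.8]), array([ 0.4878, -0.1271])), (array([334. , 164.8]), array([0.4625, 0.1738])), (array([316.6, 222.8]), array([0.6479, 0.1944]))]
```

View pics/c1.png

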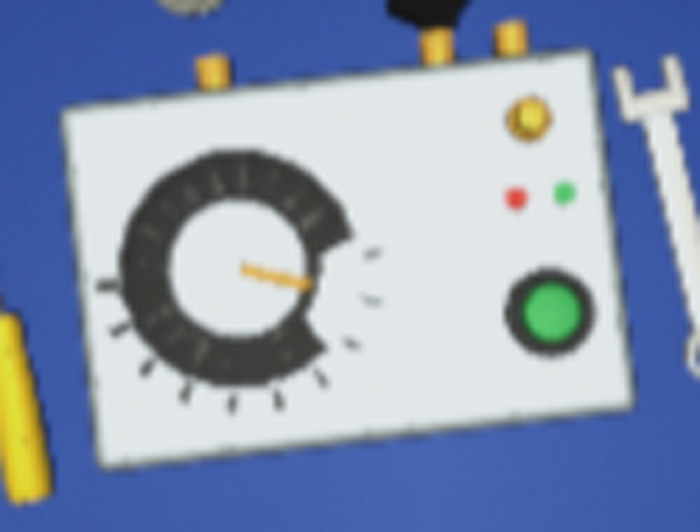

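View pics/c2.png

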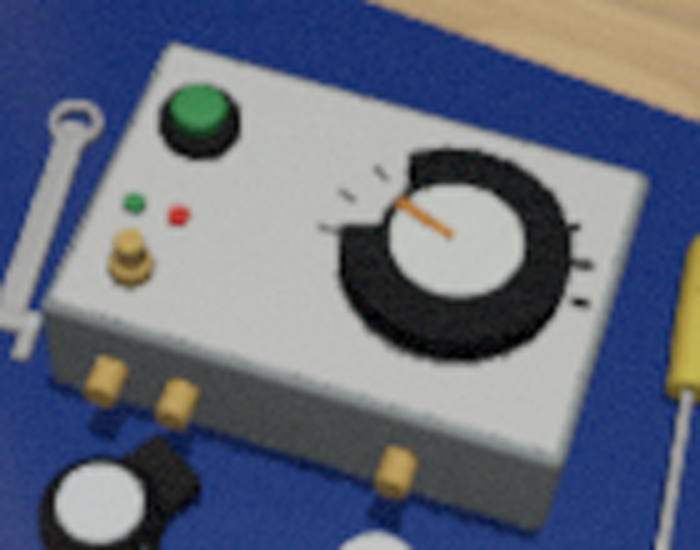

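The dial's orange line sits about 20° clockwise of console −y, so the dial is at the second tick (stop 1). The target is stop 5, at 100°. Next I'll refine the axis and compute the approach.

```bash
cat >> h.py <<'E'
from scipy.spatial.transform import Rotation as Ro
from plant import telemetry
def rel(pos,ang,base=None):
    """tool-frame shift/rotvec to world pos with tool down, tool y at world angle ang"""
    s=telemetry.state(); p,R=(s['tool_pos'],s['ee_rot']) if base is None else base
    c,n=np.cos(ang),np.sin(ang)
    T=np.array([[-n,c,0],[c,n,0],[0,0,-1.]]).T
    T=np.column_stack([[n,-c,0],[c,n,0],[0,0,-1]])   # x = y cross z
    assert abs(np.linalg.det(T)-1)<1e-6
    return np.round(R.T@(np.asarray(pos)-p),4),np.round(Ro.from_matrix(R.T@T).as_rotvec(),3)
E
sed -i '/T=np.array/d' h.py
python3 - <<'E'
from h import *
im=cv2.imread("pics/top0.png"); g=cv2.cvtColor(im,cv2.COLOR_BGR2GRAY)
m=np.zeros_like(g); m[186:240,196:238]=(g[186:240,196:238]<120)
k,l,st,c=cv2.connectedComponentsWithStats(m); i=1+np.argmax(st[1:,4])
ct=max(cv2.findContours((l==i).astype(np.uint8),0,1)[0],key=cv2.contourArea)
hull=cv2.convexHull(ct); print(cv2.minEnclosingCircle(hull),st[i])
P=np.array([onz("top",*p[0],.104) for p in ct]); 
far=P[np.hypot(*(P-[.5635,.101]).T)>.054]
A=np.c_[2*far,np.ones(len(far))]; x=np.linalg.lstsq(A,(far**2).sum(1),rcond=None)[0]; C=x[:2]
print("axis fit",C,np.sqrt(x[2]+C@C),len(far))
B=np.array([.5394,-.0568])
d=C-B # console (40,155)
yaw=np.arctan2(d[1],d[0])-np.arctan2(155,40); print("yaw",np.degrees(yaw),np.linalg.norm(d))
L=np.array([.5567,.0801])-C; print("line theta",np.degrees(-(np.arctan2(L[1],L[0])+np.pi/2-yaw)))
# ticks
for u,v in[(373,253),(373,300),(352,343),(320,378),(105,286)]:
    q=onz("top",180+u/5.6,165+v/5.6,.08)-C; print(np.degrees(-(np.arctan2(q[1],q[0])+np.pi/2-yaw)),np.hypot(*q))
E
```

```text
((220.03846740722656, 212.5), 22.31475830078125) [198 192  40  42 767]
axis fit [0.56222599 0.1020372 ] 0.05788108955265609 98
yaw 6.292487620832941 0.16046893965362957
line theta 20.431168704809025
0.7676093484540409 0.07083647791359773
20.072798929063932 0.0724623233169803
39.64176221161959 0.07123912821801867
59.17066682737859 0.07135837649634408
-181.6147301385563 0.06757114863821057
```

```bash
cat >> h.py <<'E'
C=np.array([.5625,.1018]); YAW=np.radians(6.2)
def dialpose(th,r,z):
    a=-np.pi/2-np.radians(th)+YAW
    return np.r_[C+r*np.array([np.cos(a),np.sin(a)]),z], a+np.pi
E
python3 - <<'E'
from h import *
p,a=dialpose(20,.060,.17); print(p,np.degrees(a),rel(p,a))
E
```

```text
Traceback (most recent call last):
  File "h.py", line 18, in rel
    assert abs(np.linalg.det(T)-1)<1e-6
           ^^^^^^^^^^^^^^^^^^^^^^^^^^^^
AssertionError
```

```bash
sed -i 's/\[\[n,-c,0\],\[c,n,0\]/[[-n,c,0],[c,n,0]/' h.py
python3 - <<'E'
from h import *
p,a=dialpose(20,.060,.17); print(p,np.degrees(a),rel(p,a))
E
```

```text
[0.54818799 0.04353194 0.17      ] 76.19999999999999 (array([ 0.5184, -0.4408,  0.0612]), array([-1.000e-03, -2.000e-03, -2.481e+00]))
```

arm_command(
  series=[
    {"xyz": [0.05, -0.042, 0], "angular": [0, 0, -0.18], "jaw": 0},
    {"xyz": [0.1, -0.084, 0], "angular": [0, 0, -0.36], "jaw": 0},
    {"xyz": [0.14, -0.12, 0], "angular": [0, 0, -0.54], "jaw": 0},
    {"xyz": [0.18, -0.153, 0], "angular": [0, 0, -0.72], "jaw": 0},
    {"xyz": [0.22, -0.187, 0], "angular": [0, 0, -0.9], "jaw": 0},
    {"xyz": [0.26, -0.221, 0], "angular": [0, 0, -1.08], "jaw": 0},
    {"xyz": [0.3, -0.255, 0], "angular": [0, 0, -1.26], "jaw": 0},
    {"xyz": [0.34, -0.289, 0], "angular": [0, 0, -1.44], "jaw": 0},
    {"xyz": [0.38, -0.323, 0], "angular": [0, 0, -1.62], "jaw": 0},
    {"xyz": [0.42, -0.357, 0], "angular": [0, 0, -1.8], "jaw": 0},
  ],
)

```text
time: 1.35
tool_pos: [0.4931, -0.0722, 0.2312]
ee_rot: [[-0.609, 0.793, -0.0], [0.793, 0.609, -0.0], [-0.0, -0.0, -1.0]]
ft_force: [1.3, -0.3, -0.4]
grip_width: -0.0002
gripper_force: 0.0
```

Run:
```python
from h import *
s=telemetry.state();print(s['time'],s['joints'],s['tool_pos'],s['grip_width'])
p,a=dialpose(20,.060,.17); print(rel(p,a))
```

```text
1.35 [ 0.67232243  0.38761345 -0.81413002  1.82069634  0.31891477  1.06996643
  0.39384493] [ 0.49307948 -0.07221585  0.23117343] -0.00020853131962809637
(array([0.0583, 0.1142, 0.0611]), array([-0.   , -0.   , -0.676]))
```

arm_command(
  series=[
    {"xyz": [0.02, 0.035, 0.01], "angular": [0, 0, -0.17], "jaw": 0},
    {"xyz": [0.04, 0.07, 0.02], "angular": [0, 0, -0.34], "jaw": 0},
    {"xyz": [0.058, 0.1, 0.04], "angular": [0, 0, -0.51], "jaw": 0},
    {"xyz": [0.0583, 0.1142, 0.061], "angular": [0, 0, -0.676], "jaw": 0},
    {"xyz": [0.0583, 0.1142, 0.061], "angular": [0, 0, -0.676], "jaw": 0},
    {"xyz": [0.0583, 0.1142, 0.061], "angular": [0, 0, -0.676], "jaw": 0},
  ],
)

```text
time: 2.1
tool_pos: [0.5482, 0.0414, 0.1705]
ee_rot: [[-0.969, 0.247, -0.001], [0.247, 0.969, -0.0], [0.0, -0.0, -1.0]]
ft_force: [-0.2, -0.2, -0.6]
grip_width: -0.0003
gripper_force: 0.0
```

Run:
```python
from h import *
from plant import camera
s=telemetry.state();print(s['time'],s['joints'],s['tool_pos'],s['grip_width'])
for z in(.17,.089):
  p,a=dialpose(20,.060,z); print(p,rel(p,a))
b=camera("scene")[100:220,215:355,::-1]
cv2.imwrite("pics/c3.png",cv2.resize(b,None,fx=5,fy=5,interpolation=2))
```

```text
2.1 [ 0.46439526  0.57943023 -0.93022314  1.78341449  0.53001219  1.05181297
  0.65948288] [0.548221   0.04135417 0.17053659] -0.00029457236889832676
[0.54818799 0.04353194 0.17      ] (array([0.0006, 0.0021, 0.0005]), array([-0.   , -0.   , -0.009]))
[0.54818799 0.04353194 0.089     ] (array([0.0005, 0.0021, 0.0815]), array([-0.   , -0.   , -0.009]))
```

View pics/c3.png

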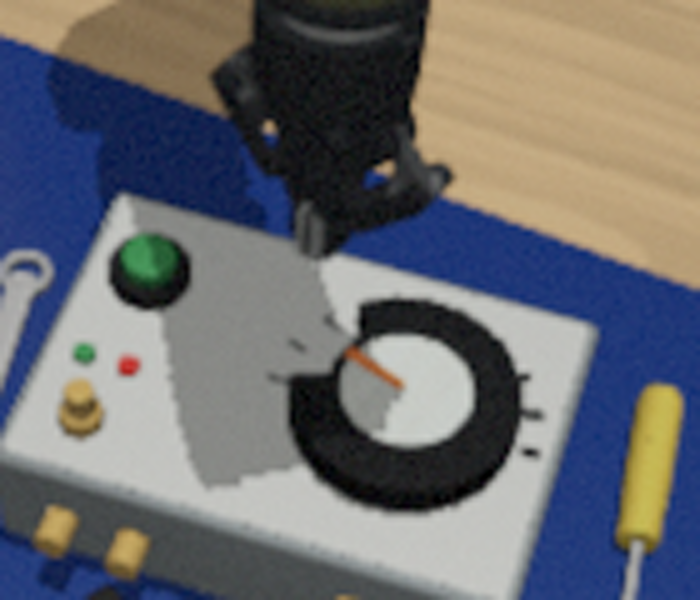

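The closed fingertip stands above the notch, at about (316,245) in the crop, and the way down is clear. Descending.

arm_command(
  series=[
    {"xyz": [0, 0, 0.02], "angular": [0, 0, 0], "jaw": 0},
    {"xyz": [0, 0, 0.04], "angular": [0, 0, 0], "jaw": 0},
    {"xyz": [0, 0, 0.055], "angular": [0, 0, 0], "jaw": 0},
    {"xyz": [0, 0, 0.07], "angular": [0, 0, 0], "jaw": 0},
    {"xyz": [0, 0, 0.081], "angular": [0, 0, 0], "jaw": 0},
    {"xyz": [0, 0, 0.081], "angular": [0, 0, 0], "jaw": 0},
    {"xyz": [0, 0, 0.081], "angular": [0, 0, 0], "jaw": 0},
  ],
)

```text
time: 3.02
tool_pos: [0.5488, 0.0422, 0.0897]
ee_rot: [[-0.97, 0.243, 0.001], [0.243, 0.97, 0.0], [-0.0, 0.0, -1.0]]
ft_force: [0.3, 1.1, 0.8]
grip_width: 0.0002
gripper_force: 0.0
```

Run:
```python
from h import *
s=telemetry.state();print(s['time'],s['joints'],s['tool_pos'],s['ft_force'])
p,a=dialpose(20,.060,.089);base=None;print(rel(p,a))
p0,a0=p,a
R0=np.column_stack([[-np.sin(a),np.cos(a),0],[np.cos(a),np.sin(a),0],[0,0,-1]])
for th in range(22,114,4):
  p,a=dialpose(th,.060,.089); print(th,*rel(p,a,(p0,R0)))
```

```text
3.025 [ 0.40809999  0.67062344 -0.85208225  1.87659023  0.64359318  0.89371688
  0.56383087] [0.54877341 0.04217635 0.08966465] [0.32411668 1.05275075 0.79274719]
(array([0.0009, 0.0012, 0.0007]), array([ 0.   ,  0.   , -0.005]))
22 [0.0021 0.     0.    ] [0.    0.    0.035]
26 [0.0063 0.0003 0.    ] [0.    0.    0.105]
30 [0.0104 0.0009 0.    ] [0.    0.    0.175]
34 [0.0145 0.0018 0.    ] [0.    0.    0.244]
38 [0.0185 0.0029 0.    ] [0.    0.    0.314]
42 [0.0225 0.0044 0.    ] [0.    0.    0.384]
46 [0.0263 0.0061 0.    ] [0.    0.    0.454]
50 [0.03  0.008 0.   ] [0.    0.    0.524]
54 [0.0336 0.0103 0.    ] [0.    0.    0.593]
58 [0.0369 0.0127 0.    ] [0.    0.    0.663]
62 [0.0401 0.0154 0.    ] [0.    0.    0.733]
66 [0.0432 0.0183 0.    ] [0.    0.    0.803]
70 [0.046  0.0214 0.    ] [0.    0.    0.873]
74 [0.0485 0.0247 0.    ] [0.    0.    0.942]
78 [0.0509 0.0282 0.    ] [0.    0.    1.012]
82 [0.053  0.0318 0.    ] [0.    0.    1.082]
86 [0.0548 0.0356 0.    ] [0.    0.    1.152]
90 [0.0564 0.0395 0.    ] [0.    0.    1.222]
94 [0.0577 0.0435 0.    ] [0.    0.    1.292]
98 [0.0587 0.0475 0.    ] [0.    0.    1.361]
102 [0.0594 0.0516 0.    ] [0.    0.    1.431]
106 [0.0599 0.0558 0.    ] [0.    0.    1.501]
110 [0.06 0.06 0.  ] [0.    0.    1.571]
```

arm_command(
  series=[
    {"xyz": [0.004, 0.001, 0], "angular": [0, 0, 0.05], "jaw": 0},
    {"xyz": [0.007, 0.0012, 0], "angular": [0, 0, 0.105], "jaw": 0},
    {"xyz": [0.011, 0.0018, 0], "angular": [0, 0, 0.175], "jaw": 0},
    {"xyz": [0.0135, 0.0022, 0], "angular": [0, 0, 0.21], "jaw": 0},
    {"xyz": [0.0155, 0.0027, 0], "angular": [0, 0, 0.244], "jaw": 0},
    {"xyz": [0.0175, 0.0033, 0], "angular": [0, 0, 0.28], "jaw": 0},
    {"xyz": [0.0195, 0.004, 0], "angular": [0, 0, 0.314], "jaw": 0},
    {"xyz": [0.0215, 0.0047, 0], "angular": [0, 0, 0.35], "jaw": 0},
    {"xyz": [0.0235, 0.0055, 0], "angular": [0, 0, 0.384], "jaw": 0},
    {"xyz": [0.0254, 0.0064, 0], "angular": [0, 0, 0.419], "jaw": 0},
  ],
)

```text
time: 4.28
tool_pos: [0.525, 0.0547, 0.0893]
ee_rot: [[-0.786, 0.618, -0.0], [0.618, 0.786, 0.0], [0.001, 0.0, -1.0]]
ft_force: [0.2, -0.3, 1.2]
grip_width: 0.0001
gripper_force: 0.5
```

```bash
cat >> h.py <<'E'
def fth():
    s=telemetry.state(); d=s['tool_pos'][:2]-C
    y=s['ee_rot'][:,1]; 
    conv=lambda v: np.degrees(-(np.arctan2(v[1],v[0])+np.pi/2-YAW))%360
    return s['time'],"finger th",conv(d),"tool th",conv(-y),"r",np.hypot(*d),"z",s['tool_pos'][2],s['ft_force']
def look(name):
    from plant import camera
    im=camera("scene")[:,:,::-1].copy(); cv2.imwrite("pics/"+name,cv2.resize(im[100:220,215:355],None,fx=5,fy=5,interpolation=2))
    H=cv2.cvtColor(im,cv2.COLOR_BGR2HSV); m=(H[...,0]>6)&(H[...,0]<22)&(H[...,1]>100)&(H[...,2]>90)
    v,u=np.nonzero(m); P=np.array([onz("scene",a,b,.104) for a,b in zip(u,v)]).reshape(-1,2)-C
    P=P[np.hypot(*P.T)<.045]
    q=P.mean(0) if len(P) else np.zeros(2)
    print("dial",len(P),np.degrees(-(np.arctan2(q[1],q[0])+np.pi/2-YAW))%360,np.hypot(*q))
E
python3 - <<'E'
from h import *
print(*fth()); look("c4.png")
E
```

```text
4.275 finger th 44.71254158822972 tool th 44.40575016627765 r 0.06019669147042823 z 0.08929305014898999 [ 0.15509339 -0.33391859  1.22825087]Traceback (most recent call last):
  File "<stdin>", line 2, in <module>
  File "h.py", line 33, in look
    v,u=np.nonzero(m); P=np.array([onz("scene",a,b,.104) for a,b in zip(u,v)]).reshape(-1,2)-C
                                   ~~~^^^^^^^^^^^^^^^^^^
  File "h.py", line 7, in onz
    o,d=ray(n,u,v); return (o+d*(z-o[2])/d[2])[:2]
        ~~~^^^^^^^
  File "h.py", line 4, in ray
    i=camera_info(n); f=192/np.tan(np.radians(i['fovy']/2))
ValueError: time passes only in moves, steps and waits
```

```bash
sed -i '2a import functools\ncamera_info=functools.lru_cache(camera_info)' h.py
python3 - <<'E'
from h import *
print(*fth()); look("c4.png")
E
```

```text
4.325 finger th 45.19385328375709 tool th 44.463986101161204 r 0.060092416410754676 z 0.0893290623354669 [ 0.0011018  -0.1582695   0.40945261]
dial 26 31.870178320351293 0.02439691068495597
```

View pics/c4.png

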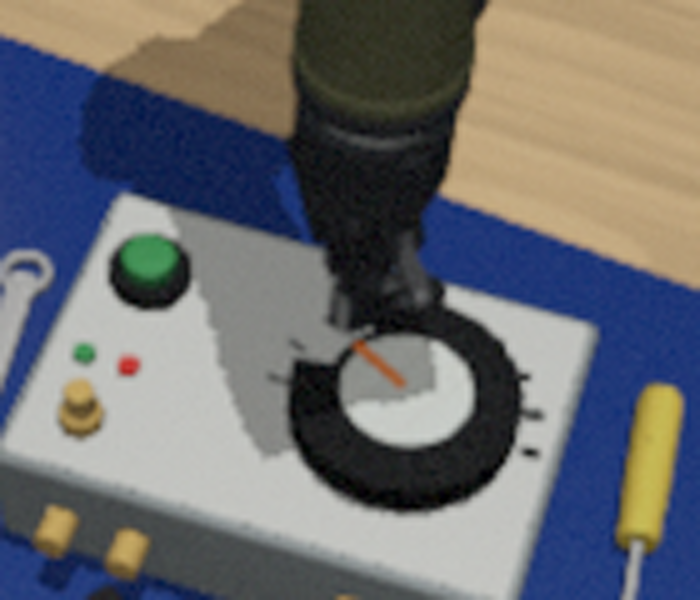

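The line points to about 32°, so the dial is at or just past the half-way point between stops 1 and 2. The finger leads it by about 13°, as expected. I'll continue along the arc.

Run:
```python
from h import *
# arc steps from finger at th=0 (same for any start)
p0,a=dialpose(0,.060,.089)
R0=np.column_stack([[-np.sin(a),np.cos(a),0],[np.cos(a),np.sin(a),0],[0,0,-1]])
for th in (2.5,5,7.5,10,12.5,15,17.5,20,22.5,25):
  p,a=dialpose(th,.060,.089); print(th,*rel(p,a,(p0,R0)))
```

```text
2.5 [0.0026 0.0001 0.    ] [0.    0.    0.044]
5 [0.0052 0.0002 0.    ] [0.    0.    0.087]
7.5 [0.0078 0.0005 0.    ] [0.    0.    0.131]
10 [0.0104 0.0009 0.    ] [0.    0.    0.175]
12.5 [0.013  0.0014 0.    ] [0.    0.    0.218]
15 [0.0155 0.002  0.    ] [0.    0.    0.262]
17.5 [0.018  0.0028 0.    ] [0.    0.    0.305]
20 [0.0205 0.0036 0.    ] [0.    0.    0.349]
22.5 [0.023  0.0046 0.    ] [0.    0.    0.393]
25 [0.0254 0.0056 0.    ] [0.    0.    0.436]
```

arm_command(
  series=[
    {"xyz": [0.0026, 0.0001, 0], "angular": [0, 0, 0.044], "jaw": 0},
    {"xyz": [0.0052, 0.0002, 0], "angular": [0, 0, 0.087], "jaw": 0},
    {"xyz": [0.0078, 0.0005, 0], "angular": [0, 0, 0.131], "jaw": 0},
    {"xyz": [0.0104, 0.0009, 0], "angular": [0, 0, 0.175], "jaw": 0},
    {"xyz": [0.013, 0.0014, 0], "angular": [0, 0, 0.218], "jaw": 0},
    {"xyz": [0.0155, 0.002, 0], "angular": [0, 0, 0.262], "jaw": 0},
    {"xyz": [0.018, 0.0028, 0], "angular": [0, 0, 0.305], "jaw": 0},
    {"xyz": [0.0205, 0.0036, 0], "angular": [0, 0, 0.349], "jaw": 0},
    {"xyz": [0.0205, 0.0036, 0], "angular": [0, 0, 0.349], "jaw": 0},
  ],
)

```text
time: 5.5
tool_pos: [0.511, 0.0701, 0.0892]
ee_rot: [[-0.53, 0.848, -0.001], [0.848, 0.53, 0.0], [0.0, -0.001, -1.0]]
ft_force: [-0.3, 0.1, 0.4]
grip_width: 0.0002
gripper_force: 0.2
```

Run:
```python
from h import *
print(*fth()); look("c5.png")
print(telemetry.state()['joints'])
```

```text
5.5 finger th 64.60885084577522 tool th 64.22567571371724 r 0.06043430609261786 z 0.0891672562865829 [-0.33065599  0.14820707  0.4184326 ]
dial 24 49.362197018005325 0.022685273009724307
[ 0.2411181   0.56939394 -0.64068456  1.96636042  0.48472629  0.762586
 -0.12508548]
```

arm_command(
  series=[
    {"xyz": [0.0026, 0.0001, 0], "angular": [0, 0, 0.044], "jaw": 0},
    {"xyz": [0.0052, 0.0002, 0], "angular": [0, 0, 0.087], "jaw": 0},
    {"xyz": [0.0078, 0.0005, 0], "angular": [0, 0, 0.131], "jaw": 0},
    {"xyz": [0.0104, 0.0009, 0], "angular": [0, 0, 0.175], "jaw": 0},
    {"xyz": [0.013, 0.0014, 0], "angular": [0, 0, 0.218], "jaw": 0},
    {"xyz": [0.0155, 0.002, 0], "angular": [0, 0, 0.262], "jaw": 0},
    {"xyz": [0.018, 0.0028, 0], "angular": [0, 0, 0.305], "jaw": 0},
    {"xyz": [0.0205, 0.0036, 0], "angular": [0, 0, 0.349], "jaw": 0},
    {"xyz": [0.023, 0.0046, 0], "angular": [0, 0, 0.393], "jaw": 0},
    {"xyz": [0.023, 0.0046, 0], "angular": [0, 0, 0.393], "jaw": 0},
  ],
)

```text
time: 6.8
tool_pos: [0.503, 0.0922, 0.0892]
ee_rot: [[-0.165, 0.986, -0.0], [0.986, 0.165, 0.0], [0.0, -0.0, -1.0]]
ft_force: [0.4, 0.2, -0.4]
grip_width: 0.0003
gripper_force: 0.0
```

Run:
```python
from h import *
print(*fth()); look("c6.png"); look("c6.png")
print(telemetry.state()['joints'])
```

```text
6.8 finger th 87.01558438877399 tool th 86.70481434801836 r 0.06029352829142465 z 0.089239130483073 [ 0.37451713  0.2296095  -0.42449116]
dial 23 70.31668858753322 0.021998779246152553
dial 23 71.20502036049389 0.02200127770918472
[ 0.12560755  0.5409905  -0.52577554  1.97881799  0.40011647  0.72441043
 -0.47689417]
```

View pics/c6.png

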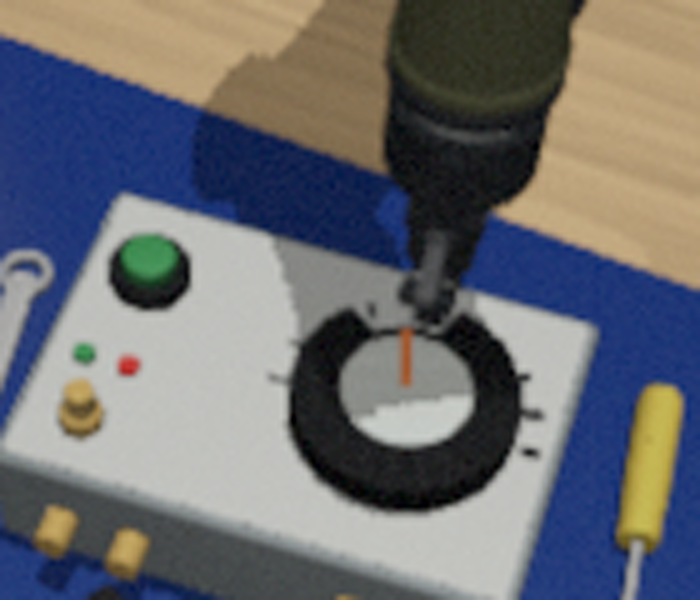

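The finger is pressing the leading wall with the dial at about 71°, heading for stop 4. One more increment should take it to stop 5.

arm_command(
  series=[
    {"xyz": [0.0026, 0.0001, 0], "angular": [0, 0, 0.044], "jaw": 0},
    {"xyz": [0.0052, 0.0002, 0], "angular": [0, 0, 0.087], "jaw": 0},
    {"xyz": [0.0078, 0.0005, 0], "angular": [0, 0, 0.131], "jaw": 0},
    {"xyz": [0.0104, 0.0009, 0], "angular": [0, 0, 0.175], "jaw": 0},
    {"xyz": [0.013, 0.0014, 0], "angular": [0, 0, 0.218], "jaw": 0},
    {"xyz": [0.0155, 0.002, 0], "angular": [0, 0, 0.262], "jaw": 0},
    {"xyz": [0.018, 0.0028, 0], "angular": [0, 0, 0.305], "jaw": 0},
    {"xyz": [0.0205, 0.0036, 0], "angular": [0, 0, 0.349], "jaw": 0},
    {"xyz": [0.0205, 0.0036, 0], "angular": [0, 0, 0.349], "jaw": 0},
  ],
)

```text
time: 8.02
tool_pos: [0.5034, 0.1126, 0.0892]
ee_rot: [[0.183, 0.983, -0.0], [0.983, -0.183, 0.0], [0.0, -0.0, -1.0]]
ft_force: [0.4, -0.5, 0.4]
grip_width: -0.0002
gripper_force: 0.1
```

Run:
```python
from h import *
print(*fth()); look("c7.png"); look("c7.png")
```

```text
8.025 finger th 106.58592030622913 tool th 106.72248537430113 r 0.06011891921260524 z 0.08923095815749031 [ 0.38591566 -0.46697261  0.44576734]
dial 24 88.57183230364947 0.022572844280228536
dial 23 88.88360370600626 0.02305514326628587
```

arm_command(
  series=[
    {"xyz": [0.001, 0, 0], "angular": [0, 0, 0.0175], "jaw": 0},
    {"xyz": [0.002, 0.0001, 0], "angular": [0, 0, 0.035], "jaw": 0},
    {"xyz": [0.0026, 0.0001, 0], "angular": [0, 0, 0.044], "jaw": 0},
    {"xyz": [0.0026, 0.0001, 0], "angular": [0, 0, 0.044], "jaw": 0},
  ],
)

```text
time: 8.62
tool_pos: [0.504, 0.1152, 0.0893]
ee_rot: [[0.227, 0.974, 0.0], [0.974, -0.227, 0.0], [0.0, 0.0, -1.0]]
ft_force: [-0.4, 0.2, 0.9]
grip_width: 0.0
gripper_force: 0.0
```

Run:
```python
from h import *
print(*fth()); look("c7.png"); look("c7.png"); look("c7.png")
```

```text
8.625 finger th 109.11359318224459 tool th 109.31662943102083 r 0.059974922886993486 z 0.08931488976464314 [-0.39480423  0.19790765  0.90733795]
dial 24 97.80751228052213 0.023706130378445555
dial 24 97.80751228052213 0.023706130378445555
dial 24 97.80751228052213 0.023706130378445555
```

View pics/c7.png

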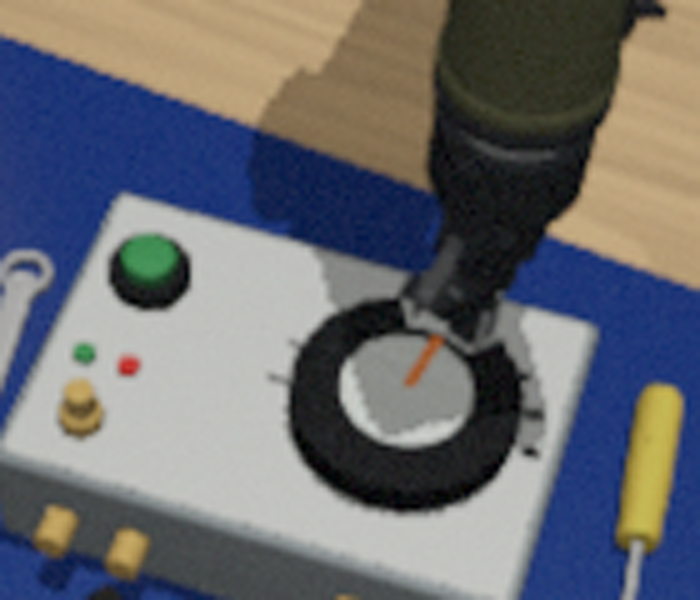

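The dial has snapped to about 98–100° (stop 5). I'll move the finger back to the notch centre and lift it out.

arm_command(
  series=[
    {"xyz": [-0.004, 0.0001, 0], "angular": [0, 0, -0.07], "jaw": 0},
    {"xyz": [-0.008, 0.0003, 0], "angular": [0, 0, -0.13], "jaw": 0},
    {"xyz": [-0.008, -0.0002, 0], "angular": [0, 0, -0.13], "jaw": 0},
    {"xyz": [-0.008, -0.001, -0.015], "angular": [0, 0, -0.13], "jaw": 0},
    {"xyz": [-0.008, -0.001, -0.035], "angular": [0, 0, -0.13], "jaw": 0},
    {"xyz": [-0.008, -0.001, -0.065], "angular": [0, 0, -0.13], "jaw": 0},
    {"xyz": [-0.008, -0.001, -0.09], "angular": [0, 0, -0.13], "jaw": 0},
    {"xyz": [-0.008, -0.001, -0.09], "angular": [0, 0, -0.13], "jaw": 0},
  ],
)

```text
time: 9.78
tool_pos: [0.5024, 0.1084, 0.182]
ee_rot: [[0.099, 0.995, 0.005], [0.995, -0.099, 0.001], [0.002, 0.004, -1.0]]
ft_force: [-0.1, -0.0, 0.4]
grip_width: 0.0001
gripper_force: 0.0
```

Run:
```python
from h import *
print(*fth()); look("c8.png")
B=np.array([.5395,-.0568]); s=telemetry.state(); ang=np.arctan2(s['ee_rot'][1,1],s['ee_rot'][0,1])
print(rel(np.r_[B,.135],ang), rel(np.r_[B,.18],ang), s['joints'])
```

```text
9.775 finger th 102.43587188284454 tool th 101.90333243907003 r 0.06049395386921449 z 0.18199900076553238 [-0.13127243 -0.00827264  0.39289229]
dial 23 97.5403542890682 0.023015743706180907
(array([-0.1602,  0.0539,  0.0457]), array([ 0.002, -0.001,  0.   ])) (array([-0.1602,  0.054 ,  0.0007]), array([ 0.002, -0.001,  0.   ])) [ 0.09815142  0.41257651 -0.50973476  1.86644444  0.24856264  0.92272294
 -0.62620422]
```

arm_command(
  series=[
    {"xyz": [-0.04, 0.014, 0], "angular": [0, 0, 0], "jaw": 0},
    {"xyz": [-0.08, 0.028, 0], "angular": [0, 0, 0], "jaw": 0},
    {"xyz": [-0.12, 0.041, 0], "angular": [0, 0, 0], "jaw": 0},
    {"xyz": [-0.16, 0.054, 0.02], "angular": [0, 0, 0], "jaw": 0},
    {"xyz": [-0.16, 0.054, 0.045], "angular": [0, 0, 0], "jaw": 0},
    {"xyz": [-0.16, 0.054, 0.06], "angular": [0, 0, 0], "jaw": 0},
    {"xyz": [-0.16, 0.054, 0.06], "angular": [0, 0, 0], "jaw": 0},
  ],
)

```text
time: 10.7
tool_pos: [0.5382, -0.0562, 0.1182]
ee_rot: [[0.098, 0.995, -0.003], [0.995, -0.098, 0.001], [0.0, -0.003, -1.0]]
ft_force: [0.6, -0.1, -0.1]
grip_width: -0.0003
gripper_force: 0.0
```

Run:
```python
from h import *
from plant import camera
print(*fth()); look("c8.png"); s=telemetry.state(); print(s['tool_pos'])
B=np.array([.5395,-.0568]); print(rel(np.r_[B,.102],np.arctan2(s['ee_rot'][1,1],s['ee_rot'][0,1])))
a=cv2.resize(camera("top")[165:260,180:305,::-1],None,fx=3.2,fy=3.2,interpolation=2)
b=cv2.imread("pics/c8.png"); b=cv2.resize(b,(355,304)); cv2.imwrite("pics/c9.png",np.hstack([a,b]))
```

```text
10.7 finger th 14.936693610897068 tool th 101.79953008094236 r 0.1598182367933449 z 0.11820687943299107 [ 0.55413554 -0.08368055 -0.10995532]
dial 18 97.7520668917486 0.023396966526973935
[ 0.53891364 -0.05604019  0.11912702]
(array([-0.0007,  0.0007,  0.0171]), array([-0.001, -0.   , -0.   ]))
```

View pics/c9.png

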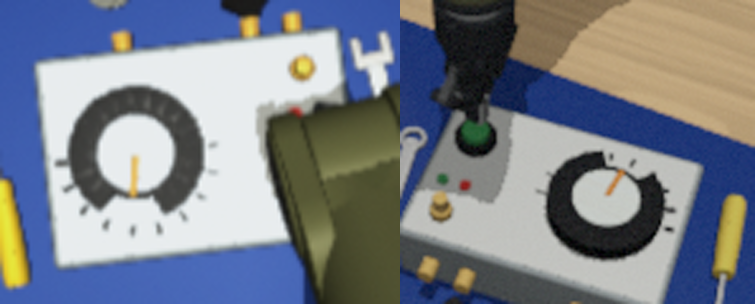

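In the top view the line points at the sixth tick (stop 5), four on from the second. The tip is over the button, so I'll press slowly.

arm_command(
  series=[
    {"xyz": [-0.0007, 0.0007, 0.006], "angular": [0, 0, 0], "jaw": 0},
    {"xyz": [-0.0007, 0.0007, 0.012], "angular": [0, 0, 0], "jaw": 0},
    {"xyz": [-0.0007, 0.0007, 0.016], "angular": [0, 0, 0], "jaw": 0},
    {"xyz": [-0.0007, 0.0007, 0.018], "angular": [0, 0, 0], "jaw": 0},
    {"xyz": [-0.0007, 0.0007, 0.02], "angular": [0, 0, 0], "jaw": 0},
    {"xyz": [-0.0007, 0.0007, 0.022], "angular": [0, 0, 0], "jaw": 0},
    {"xyz": [-0.0007, 0.0007, 0.0225], "angular": [0, 0, 0], "jaw": 0},
    {"xyz": [-0.0007, 0.0007, 0.0225], "angular": [0, 0, 0], "jaw": 0},
  ],
)

```text
time: 11.8
tool_pos: [0.5397, -0.0578, 0.0969]
ee_rot: [[0.099, 0.995, -0.0], [0.995, -0.099, -0.0], [-0.0, -0.0, -1.0]]
ft_force: [-2.7, 1.0, 4.8]
grip_width: 0.0002
gripper_force: 2.2
```

arm_command(
  series=[
    {"xyz": [0, 0, 0.001], "angular": [0, 0, 0], "jaw": 0},
    {"xyz": [0, 0, 0.0015], "angular": [0, 0, 0], "jaw": 0},
    {"xyz": [0, 0, 0.002], "angular": [0, 0, 0], "jaw": 0},
    {"xyz": [0, 0, 0.002], "angular": [0, 0, 0], "jaw": 0},
  ],
)

```text
time: 12.3
tool_pos: [0.5397, -0.0578, 0.0959]
ee_rot: [[0.099, 0.995, 0.001], [0.995, -0.099, -0.001], [-0.001, 0.001, -1.0]]
ft_force: [-6.0, 0.4, 15.9]
grip_width: 0.0003
gripper_force: 8.0
```

The force rose to 16 N at z = 0.096, which is the hard stop, so the button is fully down. Lifting off.

arm_command(
  series=[
    {"xyz": [0, 0, -0.002], "angular": [0, 0, 0], "jaw": 0},
    {"xyz": [0, 0, -0.006], "angular": [0, 0, 0], "jaw": 0},
    {"xyz": [0, 0, -0.015], "angular": [0, 0, 0], "jaw": 0},
    {"xyz": [0, 0, -0.04], "angular": [0, 0, 0], "jaw": 0},
    {"xyz": [0, 0, -0.08], "angular": [0, 0, 0], "jaw": 0},
    {"xyz": [0, 0, -0.1], "angular": [0, 0, 0], "jaw": 0},
    {"xyz": [0, 0, -0.1], "angular": [0, 0, 0], "jaw": 0},
    {"xyz": [0, 0, -0.1], "angular": [0, 0, 0], "jaw": 0},
  ],
)

```text
time: 13.3
tool_pos: [0.5394, -0.058, 0.1941]
ee_rot: [[0.099, 0.995, -0.001], [0.995, -0.099, 0.0], [-0.0, -0.001, -1.0]]
ft_force: [-0.5, -0.0, 0.0]
grip_width: -0.0
gripper_force: 0.0
```

Run:
```python
from h import *
print(*fth()); look("c10.png")
```

```text
13.3 finger th 14.414440160155173 tool th 101.8839719253379 r 0.16143375269019228 z 0.1940955310425593 [-0.49358697 -0.00306638  0.03400257]
dial 18 97.7520668917486 0.023396966526973935
```

View pics/c10.png

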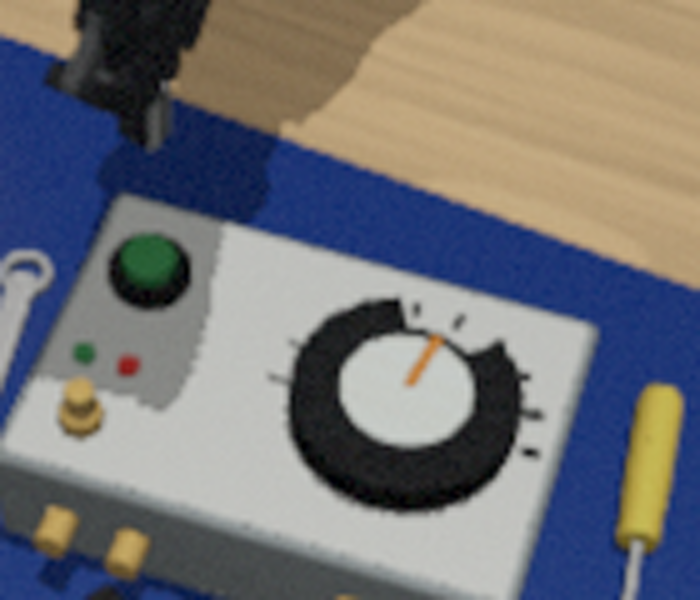

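The button is back up at (150,260), the dial is unchanged and pointing at its tick near (458,322), and the arm is clear. Handing in.

```bash
python3 -c "
from plant import env
print(env.job_done())"
```

```text
the job is handed in; nothing more can be done
None
```

I pushed the dial exactly four clicks clockwise, from the second tick to the sixth, then pressed the green button fully down and let it spring back up; the job was handed in at about 13 s with the arm clear of everything.

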